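# Load and clamp a sculpture base in the angled drilling cradle

### The job

Turn the red clamp knob on the sloping drilling cradle so that its bar swings clear, seat the pale wooden sculpture base flat and square at the bottom of the blue pocket with its tongue towards the knob, and turn the knob back so that the bar lies straight out over the tongue. Lower the base in rather than dropping it, and leave the other things on the bench where they stand.

Things in the scene. Friction and masses are not known exactly. Their poses are not given: they have to be found in the camera images.
- plinth: Pale wooden sculpture base, loose on the bench, 36 mm thick, about 0.17 kg. From above: a rectangle 60 mm wide (x -30 to 30) and 90 mm long (y -65 to 25) with a tongue 32 mm wide (x) from y 25 to 65. Origin: on the underside, in the middle of the 60 x 130 mm outline; z up, y towards the tongue. Grip it across the 60 mm, best at y -10 mm.
- plinth_tongue (a point): Middle of the base's tongue: 45 mm along +y and 18 mm above the base's origin.
- nest: Blue plate with the pocket, sloping 30 degrees, on the fixed plywood cradle; it faces roughly away from the robot (low edge far, high edge near). Origin: middle of the pocket floor, 78 mm above the bench; there the base's origin belongs, with the same axes: z out of the slope, x up the slope, y level towards the knob. Plate 118 mm (x) by 225 mm (y -90 to 135).
- pocket_mouth (a point): Middle of the pocket's mouth, 15 mm above its floor along nest z. The aluminium pocket has the base's outline with 1.5 mm clearance all round up to 8 mm above the floor; from there to 15 mm its walls flare out by 3.5 mm as a lead-in. Walls about 10 mm wide, solid beside the tongue (to x +-42); finger gaps in the long walls from y -36 to 16 mm; tongue end (y over 66) open.
- clamp_grip (a point): Grip point of the red clamp knob, on its axis (parallel to nest z, through x 0, y 105 mm), 70 mm above the pocket floor plane. The knob is a wing 46 mm long, 14 mm thick, 30 mm high (53 to 83 mm above the plane), in line with the steel clamp bar below it: 16 mm wide, reaching 58 mm from the axis, 39 to 49 mm above the plane, 3 mm over a seated base.
- clamp (a joint): Angle of the clamp knob, rad: 0 = bar points up the slope (nest +x), clear of the pocket; 1.57 = bar points at the pocket (nest -y), over the tongue. Stops at both ends. It grows clockwise, seen facing the slope. It starts over the pocket and stays where it is left.
- walnut: Plain dark walnut block 62 x 130 x 34 mm, loose, a bystander. Origin: centre of the underside.
- cork: Cork sanding block 62 x 112 x 32 mm, loose, a bystander. Origin: centre of the underside.
- can: Drinks can, 66 mm across, 115 mm high, loose, a bystander. Origin: centre of the underside.
- glue: White glue bottle, 64 mm across, 170 mm high, loose, a bystander. Origin: centre of the underside.
- pot: Terracotta pot 76 mm across, with pencils up to 175 mm high, loose, a bystander. Origin: centre of the underside.
- mallet: Mallet with a black head and a wooden handle, lying on the bench, loose, a bystander: head 60 x 110 x 60 mm centred 110 mm along x, handle back to x -120 mm. Origin: on the bench, near the middle of the handle.
Things that resemble listed ones, but are neither listed nor needed, are in the scene too. What is shaped like the plinth but turquoise is not meant.

How it is judged (in metres and radians):
On the way:
1. The base is seated flat and square in the pocket, tongue towards the knob (z of plinth in the frame of nest between -0.003 and 0.0025 m and x of plinth in the frame of nest between -0.004 and 0.004 m and y of plinth in the frame of nest between -0.004 and 0.004 m and angle between the z axis of plinth and the z axis of nest, either way round below 0.04 rad and angle between the y axis of plinth and the y axis of nest, either way round below 0.05 rad and y of plinth_tongue in the frame of nest above 0.035 m and z of plinth_tongue in the frame of nest above 0.01 m), for 0.2 s.
At the end, for the whole second after the job is handed in: The pale base lies at rest in the pocket, tongue towards the knob: its underside within 2.5 mm of the pocket floor, within 4 mm of the pocket's middle in each direction, flat within 0.04 rad and square within 0.05 rad; the clamp is at 1.25 rad or more, its bar over the tongue (all of step 1 and value of joint clamp above 1.25 rad and linear speed of plinth below 0.01 m/s and angular speed of plinth below 0.1 rad/s); the robot touches nothing.
It fails at once if The base is dropped (moves faster than 0.5 m/s with no finger touching it) (contact force between the fingers and plinth below 0.05 N and linear speed of plinth above 0.5 m/s).
It fails at once if The walnut block, cork block or mallet is pushed more than 30 mm from its place (distance of any of walnut, cork, mallet from where it was at the start of the episode above 0.03 m).
It fails at once if The can, glue bottle or pencil pot is pushed more than 30 mm from its place or tipped over (distance of any of can, glue, pot from where it was at the start of the episode above 0.03 m or angle between any of can, glue, pot's own z axis and vertical above 0.4 rad).
It also fails if it takes over 67 s, if anything falls off the work surface, if the arm or the gripper's body presses on something with over 40 N, if the wrist force passes 120 N, or if a joint passes its speed limit or range.

### The arm

A 6-joint arm with a two-finger parallel gripper is mounted at the origin on the work surface. World frame = base frame: x ahead of the robot, y to its left, z up, the work surface at z = 0. Lengths are in m, angles in degrees, forces in N, time in s.
With the tool pointing down it reaches from about 0.4 to 0.825 m from the base axis. Payload 7 kg.
Tool frame: the origin (TCP) lies midway between the tips of the shut fingers; the grasp point (between the pads) lies ctrl.grasp_offset behind it (ctrl.grasp_offset is the distance from the TCP to the grasp point, in m); z points along the fingers, y is the line along which they close (so a half turn about z gives the same grasp; the last joint's range is limited). The gripper opens to 88 mm and grips with 3 to 60 N. Pads are 19 mm wide; open, the fingers measure 130 mm over their backs; the gripper's body (78 mm by 193 mm) begins 47 mm behind the grasp point.
Start: joints at [91.908, 20.546, 0.682, 0, -70.136, -16.507], TCP at [0.17, 0.653, 0.195] pointing down, gripper open.
Joint ranges: [-176.03, 176.03], [-82.01, 121.73], [-58.28, 71.71], [-173.87, 95.51], [-174.79, -0.11], [-173.66, 173.66]. Speed limits (degrees/s): [136.94, 136.94, 172.46, 180, 180, 180].

### API

Orientations are given as [roll, pitch, yaw] about the fixed x, y, z axes, in that order (R = Rz(yaw) Ry(pitch) Rx(roll)).
In Python, from plant import ctrl gives the robot as it stands. The module is installed in compiled form; this text tells all that it offers.
- The arm moves only by the tool send_rows, never from a script. Its argument "increments" is a list that holds one entry, the list of rows, each a list of 4 numbers: the shift along the world's x, y, z normalised to -1 to 1, where 1 is 0.2 m, then the turn about the world's z normalised to -1 to 1, where 1 is 1.5 rad. In form: [[[x, y, z, roll], ...]]. A call has 1 to 12 rows; each row is the pose to reach, as a shift and turn from the pose commanded when the call began; what a row does not reach only later rows make up. A row lasts 1/8 s, in which the tool goes at most 62.5 mm and 10.7 degrees, less where a joint would pass 70% of its speed; a pose out of reach is approached as far as the arm can. A call with a number of a shift or a turn outside -1 to 1 is refused whole. A call with a gripper value outside its range is refused whole. "jaw" is the opening, from 0 (shut) to 1 (fully open), set as the call begins (left out, the last holds). The fingers move at their own pace and stop on an object; the grip force is fixed at half the most. Time passes only in rows, so rows that repeat a pose let the fingers close. It gives the time, the measured TCP pose, the force, the opening and the grip force at its end, in the units of the state.
- ctrl.get_obs(): the state, without advancing time (a new reading comes with each control period).
- ctrl.snapshot(name): name is "scene" or "top"; returns the picture (384x512x3 uint8, red, green, blue); there is no depth.
- ctrl.calibration(name): a dict with "mtx" (3x3 intrinsics, pixels), "eye" and "attitude" of the camera in the world. Camera axes: x right, y up, looking along -z (the intrinsics and any distortion apply to the point x, -y, -z); pixel columns grow to the right and rows downward; lengths in m; the calibration is good to about 2 mm. A picture is of the moment at which its call begins. calibration takes no time and is no camera call.
- ctrl.close_job(): hands the job in; it is judged then, once.
Trained networks look in the newest picture that a camera, given by its name, has taken for a name from the list of things; names that differ only in an ending like _2 or _b are one class to them, and where a whole thing is asked for, a point or a joint stands for the part that bears it (a point fixed in the world has none). Each returns a list of dicts, best first, with "conf" (0 to 1); they miss things now and then, are a little off and sometimes report something else, mostly with a low value. They report only what shows in the picture. A call takes as long as a camera call. They do not tell look-alikes from the thing itself.
- ctrl.trace(thing, camera): "mask" (384x512 bool, what is visible of it) and "bbox" ([left, top, right, bottom] in pixels, round what is visible of it).
- ctrl.spot_point(thing, camera): "pixel" ([row, column] in pixels: a listed point, or the origin of a listed thing).
The state is a dict: "clock": time; "joint_pos": joint angles; "qvel": joint speeds; "tau": joint torques, N m; "tool_pos": TCP position; "orientation": TCP orientation; "force": force on the tool from outside, world axes, zero at the start; "moment": the same for the moment, N m; "opening": finger opening in m; "gripper_force": force on a finger pad.
Only numpy, scipy, OpenCV 4.12 (cv2) and the standard library are available. Lean on these libraries where they do the work, as an engineer would, in place of code of your own. Each camera call takes 0.05 s, during which the arm holds its last target. There are 200 camera calls.

## Working session

There is one attempt and no reset: what is moved stays moved. The work goes in short steps, Python scripts to look and compute and a tool call to move; the robot and the scene stay as the last step left them, time stands still between calls to the robot, and variables do not carry over. Pictures are saved under pics/ and viewed, at most 10 in all, crops included, and the job is handed in when it is done.

Besides the shell and the picture viewer there is one more tool, called after "Call:" as name([rows], argument=value, ...), one row to a line, values as JSON. send_rows: Moves the arm, as the interface text tells. Its arguments: {"type":"object","properties":{"increments":{"type":"array"},"jaw":{"type":"number"}},"required":["increments"]}

```bash
mkdir -p pics
python3 - <<'E'
from plant import ctrl
import cv2,numpy as np
o=ctrl.get_obs(); print({k:np.round(v,3) for k,v in o.items()}, ctrl.grasp_offset)
for n in("scene","top"):
    im=ctrl.snapshot(n); cv2.imwrite(f"pics/{n}0.png",im[:,:,::-1])
    print(n,{k:np.round(v,4).tolist() for k,v in ctrl.calibration(n).items()})
    for t in("plinth","plinth_tongue","nest","pocket_mouth","clamp_grip"):
        print(n,t,[(round(d['conf'],2),np.round(d['pixel'],1).tolist()) for d in ctrl.spot_point(t,n)])
a=np.hstack([cv2.imread(f"pics/{n}0.png") for n in("scene","top")])
cv2.imwrite("pics/both.png",cv2.resize(a,(800,300),interpolation=cv2.INTER_AREA))
E
```

```text
{'clock': np.float64(0.0), 'joint_pos': array([ 9.1907e+01,  2.0590e+01,  6.3300e-01, -1.9000e-02, -7.0135e+01,
       -1.6506e+01]), 'qvel': array([ 0.051,  0.006,  0.009,  0.083, -0.103,  0.007]), 'tau': array([ 0.0000e+00, -5.8271e+01,  2.9305e+01,  6.9970e+00,  7.0000e-03,
       -0.0000e+00]), 'tool_pos': array([0.17 , 0.653, 0.194]), 'orientation': array([ 1.79907e+02, -9.00000e-03, -1.46050e+01]), 'force': array([-0.213, -0.027, -0.01 ]), 'moment': array([ 0.051, -0.062, -0.02 ]), 'gripper_force': np.float64(0.0), 'opening': np.float64(0.088)} 0.0188
scene {'mtx': [[433.1815, 0.0, 255.6566], [0.0, 433.1815, 189.5106], [0.0, 0.0, 1.0]], 'eye': [1.2587, 0.658, 1.058], 'attitude': [49.4516, 0.6726, 138.7285]}
scene plinth [(0.98, [167.7, 280.3]), (0.76, [134.8, 221.0]), (0.74, [184.6, 245.4])]
scene plinth_tongue [(0.71, [166.7, 285.8]), (0.66, [141.1, 228.8]), (0.56, [176.2, 236.7])]
scene nest [(0.69, [264.9, 358.7]), (0.61, [213.8, 237.0]), (0.4, [259.4, 215.0])]
scene pocket_mouth [(0.7, [261.5, 358.7]), (0.48, [260.9, 216.0])]
scene clamp_grip [(0.53, [251.0, 323.5])]
top {'mtx': [[481.8901, 0.0, 245.2346], [0.0, 481.8901, 197.0189], [0.0, 0.0, 1.0]], 'eye': [0.3378, -0.1672, 1.8619], 'attitude': [6.6254, -0.8231, -88.258]}
top plinth [(0.89, [272.0, 278.9]), (0.71, [260.4, 360.3])]
top plinth_tongue [(0.9, [273.6, 270.5]), (0.89, [227.2, 297.2]), (0.84, [259.8, 349.6])]
top nest [(0.89, [204.6, 131.9])]
top pocket_mouth [(0.96, [202.9, 128.1]), (0.22, [204.2, 131.2])]
top clamp_grip [(0.73, [176.4, 146.9])]
```

View pics/scene0.png

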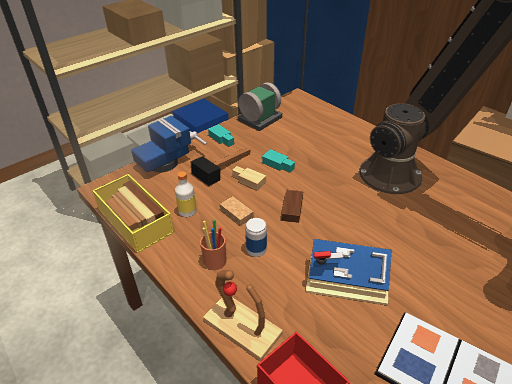

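View pics/top0.png

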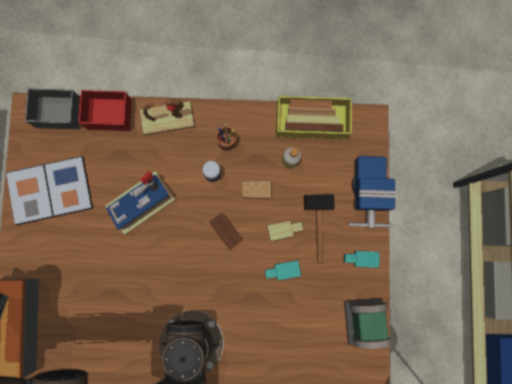

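```bash
cat > h.py <<'E'
import numpy as np,cv2
from scipy.spatial.transform import Rotation as R
from plant import ctrl
def cam(n):
    c=ctrl.calibration(n); return np.array(c['mtx']),np.array(c['eye']),R.from_euler('xyz',c['attitude'],degrees=True).as_matrix()
def proj(n,P):
    K,e,A=cam(n); p=(np.atleast_2d(P)-e)@A; p=p*[1,-1,-1]; q=p@K.T; return q[:,:2]/q[:,2:]   # col,row
def ray(n,rc):
    K,e,A=cam(n); d=np.linalg.inv(K)@[rc[1],rc[0],1]; return e,A@(d*[1,-1,-1])
def onz(n,rc,z):
    e,d=ray(n,rc); return e+d*(z-e[2])/d[2]
def tri(a,b):
    (e,d),(f,g)=ray('scene',a),ray('top',b); s=np.linalg.lstsq(np.c_[d,-g],f-e,rcond=None)[0]
    p,q=e+s[0]*d,f+s[1]*g; return (p+q)/2,np.linalg.norm(p-q)
def nestR(psi):  # psi = world heading of nest y; x up slope, z out of slope
    y=np.array([np.cos(psi),np.sin(psi),0]); h=np.array([y[1],-y[0],0]) # y x z horizontal = x direction
    x=h*np.cos(np.pi/6)+[0,0,.5]; return np.c_[x,y,np.cross(x,y)]
E
python3 - <<'E'
from h import *
for n in("scene","top"): ctrl.snapshot(n)
print(tri([261.5,358.7],[202.9,128.1]),tri([251,323.5],[176.4,146.9]))
print(onz('top',[231,283],.018),onz('scene',[177,248],.018))
for t in("plinth","nest","clamp_grip","walnut","cork","can","glue","pot","mallet"):
  for n in("scene","top"):
    print(t,n,[(round(d['conf'],2),np.round(d['bbox']).tolist(),int(d['mask'].sum())) for d in ctrl.trace(t,n)])
s=cv2.imread("pics/scene0.png");t=cv2.imread("pics/top0.png")
f=lambda a,r,c:cv2.resize(a[r:r+75,c:c+100],(400,300),interpolation=cv2.INTER_CUBIC)
cv2.imwrite("pics/crop1.png",np.vstack([np.hstack([f(s,130,205),f(t,195,240)]),np.hstack([f(s,233,300),f(t,165,90)])]))
E
```

```text
(array([0.51054272, 0.24069047, 0.09284598]), np.float64(0.007289080576662735)) (array([0.59926001, 0.1713574 , 0.14703577]), np.float64(0.00495689860269358))
[ 0.42651227 -0.33552997  0.018     ] [ 0.43918119 -0.33870673  0.018     ]
plinth scene [(0.89, [231.0, 169.0, 265.0, 188.0], 490), (0.83, [208.0, 124.0, 234.0, 148.0], 353), (0.6, [264.0, 150.0, 292.0, 174.0], 451)]
plinth top [(0.71, [267.0, 223.0, 300.0, 242.0], 448), (0.63, [341.0, 252.0, 382.0, 268.0], 492), (0.61, [263.0, 262.0, 306.0, 281.0], 498)]
nest scene [(0.97, [308.0, 235.0, 393.0, 295.0], 3370)]
nest top [(0.78, [107.0, 172.0, 168.0, 233.0], 1573)]
clamp_grip scene [(0.53, [313.0, 250.0, 342.0, 262.0], 174), (0.29, [198.0, 219.0, 226.0, 271.0], 934)]
clamp_grip top [(0.52, [139.0, 169.0, 152.0, 195.0], 192)]
walnut scene [(0.76, [281.0, 189.0, 302.0, 224.0], 547)]
walnut top [(0.81, [207.0, 216.0, 242.0, 248.0], 570)]
cork scene [(0.6, [218.0, 195.0, 254.0, 224.0], 539), (0.53, [314.0, 252.0, 344.0, 260.0], 204), (0.32, [305.0, 236.0, 391.0, 292.0], 3296)]
cork top [(0.69, [244.0, 185.0, 268.0, 200.0], 485)]
can scene [(0.91, [244.0, 220.0, 265.0, 254.0], 726)]
can top [(0.66, [205.0, 161.0, 221.0, 182.0], 310)]
glue scene [(0.6, [175.0, 169.0, 195.0, 218.0], 684)]
glue top [(0.67, [282.0, 149.0, 300.0, 167.0], 300)]
pot scene [(0.89, [200.0, 222.0, 226.0, 272.0], 945)]
pot top [(0.95, [215.0, 122.0, 238.0, 153.0], 399), (0.57, [266.0, 221.0, 303.0, 242.0], 458)]
mallet scene [(0.71, [191.0, 151.0, 249.0, 182.0], 859), (0.7, [281.0, 189.0, 299.0, 224.0], 562), (0.17, [176.0, 171.0, 199.0, 215.0], 634)]
mallet top [(0.56, [304.0, 192.0, 336.0, 263.0], 830), (0.46, [267.0, 217.0, 301.0, 241.0], 484)]
```

View pics/crop1.png

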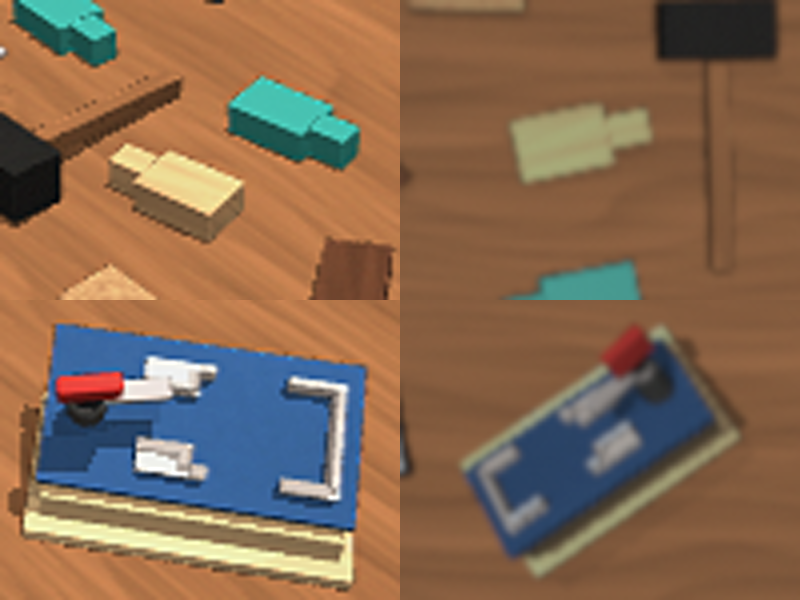

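```bash
cat > fit.py <<'E'
from h import *
from scipy.optimize import minimize,least_squares
S=8
def sil(n,polys):
    m=np.zeros((384*S,512*S),np.uint8)
    for P in polys:
        q=cv2.convexHull(((proj(n,P)+.5)*S*16).astype(np.int32)); cv2.fillConvexPoly(m,q,255,shift=4)
    return cv2.resize(m,(512,384),interpolation=cv2.INTER_AREA)/255.
def box(x0,x1,y0,y1,z0,z1): return np.array([[x,y,z] for x in(x0,x1) for y in(y0,y1) for z in(z0,z1)])/1e3
PL=[box(-30,30,-65,25,0,36),box(-16,16,25,65,0,36)]
def rot(t): return np.array([[np.cos(t),-np.sin(t),0],[np.sin(t),np.cos(t),0],[0,0,1]])
E
python3 - <<'E'
from fit import *
im={n:cv2.imread(f"pics/{n}0.png") for n in("scene","top")}
reg={"scene":(165,192,226,270),"top":(217,246,262,308)}
obs={}
for n,(r0,r1,c0,c1) in reg.items():
    ctrl.snapshot(n); d=[d for d in ctrl.trace("plinth",n) if r0<np.mean(np.where(d['mask'])[0])<r1 and c0<np.mean(np.where(d['mask'])[1])<c1]
    h=cv2.cvtColor(im[n],cv2.COLOR_BGR2HSV)[r0:r1,c0:c1].reshape(-1,3); m=d[0]['mask']; print(n,m.sum())
    obs[n]=m.astype(float)
def pose_cost(p,cams):
    c=0
    for n in cams:
        s=sil(n,[P@rot(p[2]).T+[p[0],p[1],0] for P in PL]); c+=((s-obs[n])**2).sum()
    return c
for cams in(["scene"],["top"],["scene","top"]):
    best=None
    for a in(-90,-70,-110):
        r=minimize(pose_cost,[.43,-.337,np.radians(a)],args=(cams,),method="Nelder-Mead",options=dict(initial_simplex=np.array([.43,-.337,np.radians(a)])+np.array([[0,0,0],[.01,0,0],[0,.01,0],[0,0,.2]]),maxiter=90))
        if best is None or r.fun<best.fun: best=r
    print(cams,best.x.round(4),np.degrees(best.x[2]).round(1),best.fun)
# nest
corr={"scene":[((59,-90,0),(391.5,249.2)),((-59,-90,0),(388.5,290.2)),((59,135,0),(313.7,238.8)),((-59,135,0),(310,278)),((41.5,-76.5,15),(387.5,253)),((-41.5,-76.5,15),(385,282.5))],
"top":[((-59,-90,0),(105.7,206.2)),((59,-90,0),(118.7,229.5)),((59,135,0),(169.5,197.5))]}
def res(p,cams):
    M=nestR(p[2]); out=[]
    for n in cams:
        P=np.array([c[0] for c in corr[n]])/1e3; q=np.array([c[1] for c in corr[n]])-.5
        out.append(proj(n,P@M.T+[p[0],p[1],.078])-q)
    return np.vstack(out).ravel()
for cams in(["scene"],["top"],["scene","top"]):
    r=least_squares(res,[.5,.24,np.radians(-35)],args=(cams,),loss='soft_l1'); print(cams,r.x.round(4),np.degrees(r.x[2]).round(2),res(r.x,cams).round(1).tolist())
E
```

```text
scene 520
top 488
['scene'] [ 0.439  -0.3433 -2.9227] -167.5 17.325782391387925
['top'] [ 0.4326 -0.3435 -2.9055] -166.5 17.332795078815842Traceback (most recent call last):
  File "<stdin>", line 17, in <module>
    res = _minimize_neldermead(fun, x0, args, callback, bounds=bounds,
                               **options)
    fxr = func(xr)
    fx = function(np.copy(x), *(wrapper_args + args))
  File "<stdin>", line 12, in pose_cost
  File "fit.py", line 7, in sil
    q=cv2.convexHull(((proj(n,P)+.5)*S*16).astype(np.int32)); cv2.fillConvexPoly(m,q,255,shift=4)
                       ~~~~^^^^^
  File "h.py", line 7, in proj
    K,e,A=cam(n); p=(np.atleast_2d(P)-e)@A; p=p*[1,-1,-1]; q=p@K.T; return q[:,:2]/q[:,2:]   # col,row
          ~~~^^^
  File "h.py", line 5, in cam
    c=ctrl.calibration(n); return np.array(c['mtx']),np.array(c['eye']),R.from_euler('xyz',c['attitude'],degrees=True).as_matrix()
ValueError: time passes only in moves, steps and waits
```

```bash
sed -i '4i import functools\n@functools.cache' h.py
cat >> fit.py <<'E'
reg={"scene":(160,196,222,272),"top":(215,248,260,310)}
def ratio_mask(img,n,r=reg):
    r0,r1,c0,c1=r[n]; o=np.zeros((384,512)); a=img[r0:r1,c0:c1].astype(float); g=a[...,1]/(a[...,2]+1)
    o[r0:r1,c0:c1]=np.clip((g-.62)/(.84-.62),0,1); o[o<.15]=0; return o
def pose_cost(p,cams,obs):
    c=0
    for n in cams:
        s=sil(n,[P@rot(p[2]).T+[p[0],p[1],0] for P in PL]); c+=((s-obs[n])**2).sum()
    return c
E
python3 - <<'E'
from fit import *
im={n:cv2.imread(f"pics/{n}0.png") for n in("scene","top")}
obs={n:ratio_mask(im[n],n) for n in im}
for n in obs:
    a=obs[n][obs[n]>0]; print(n,a.size,np.percentile(a,[10,30,50]).round(2))
cams0=np.array([.435,-.343,-2.915])
for cams in(["scene"],["top"],["scene","top"]):
    r=minimize(pose_cost,cams0,args=(cams,obs),method="Nelder-Mead",options=dict(initial_simplex=cams0+np.array([[0,0,0],[.008,0,0],[0,.008,0],[0,0,.08]]),maxiter=60))
    print(cams,r.x.round(4),np.degrees(r.x[2]).round(1),r.fun)
corr={"scene":[((59,-90,0),(391.5,249.2)),((-59,-90,0),(388.5,290.2)),((59,135,0),(313.7,238.8)),((-59,135,0),(310,278)),((41.5,-76.5,15),(387.5,253)),((-41.5,-76.5,15),(385,282.5))],
"top":[((-59,-90,0),(105.7,206.2)),((59,-90,0),(118.7,229.5)),((59,135,0),(169.5,197.5))]}
def res(p,cams):
    M=nestR(p[2]); out=[]
    for n in cams:
        P=np.array([c[0] for c in corr[n]])/1e3; q=np.array([c[1] for c in corr[n]])-.5
        out.append(proj(n,P@M.T+[p[0],p[1],.078])-q)
    return np.vstack(out).ravel()
for cams in(["scene"],["top"],["scene","top"]):
    r=least_squares(res,[.5,.24,np.radians(-35)],args=(cams,),loss='soft_l1'); print(cams,r.x.round(4),np.degrees(r.x[2]).round(2),res(r.x,cams).round(1).tolist())
p=r.x;M=nestR(p[2])
def seg(n,img,a,b,col):
    q=proj(n,(np.array([a,b])/1e3)@M.T+[p[0],p[1],.078])+.5; q=(q-np.array(off))*6
    cv2.line(img,tuple(q[0].astype(int)),tuple(q[1].astype(int)),col,1)
out=[]
for n,off in(("scene",(300,230)),("top",(92,160))):
    c=cv2.resize(im[n][off[1]:off[1]+75,off[0]:off[0]+100 if n=="scene" else off[0]+100],(600,450),interpolation=cv2.INTER_CUBIC)
    for a,b in(((59,-90,0),(59,135,0)),((-59,-90,0),(-59,135,0)),((59,-90,0),(-59,-90,0)),((59,135,0),(-59,135,0))): seg(n,c,a,b,(0,255,255))
    for z in(0,15):
        seg(n,c,(41.5,-76.5,z),(-41.5,-76.5,z),(0,255,0));seg(n,c,(41.5,-76.5,z),(41.5,-36,z),(0,255,0));seg(n,c,(-41.5,-76.5,z),(-41.5,-36,z),(0,255,0))
    seg(n,c,(0,105,0),(0,105,83),(255,0,255)); seg(n,c,(0,105,49),(0,47,49),(255,0,255))
    seg(n,c,(42,16,15),(42,65,15),(0,255,0));seg(n,c,(-42,16,15),(-42,65,15),(0,255,0))
    out.append(c)
cv2.imwrite("pics/ov1.png",cv2.resize(np.vstack(out),(400*1,600),interpolation=cv2.INTER_AREA)); cv2.imwrite("pics/ov1s.png",out[0])
cv2.imwrite("pics/ov1h.png",cv2.resize(np.hstack(out),(800,300),interpolation=cv2.INTER_AREA))
E
```

```text
scene 823 [0.16 0.26 0.64]
top 1650 [0.29 0.3  0.32]
['scene'] [ 0.4382 -0.3435 -2.9205] -167.3 107.20455240566068
['top'] [ 0.4333 -0.3428 -2.9056] -166.5 132.5038455941192
['scene', 'top'] [ 0.4356 -0.3437 -2.9148] -167.0 254.05191567009948
['scene'] [ 0.5118  0.236  -0.9164] -52.51 [0.1, -0.1, 0.4, -0.1, 0.1, -0.2, -1.1, 0.1, -0.2, 0.3, 0.3, -0.1]
['top'] [ 0.5035  0.2324 -0.9909] -56.77 [0.9, 0.7, -2.5, -0.2, 0.3, -0.3]
['scene', 'top'] [ 0.5107  0.2352 -0.9231] -52.89 [0.2, -0.3, 0.3, -0.3, 0.3, -0.8, -1.1, -0.5, -0.1, 0.1, 0.2, -0.4, 0.3, 0.6, -1.5, -1.4, -0.9, -4.9]
```

View pics/ov1h.png

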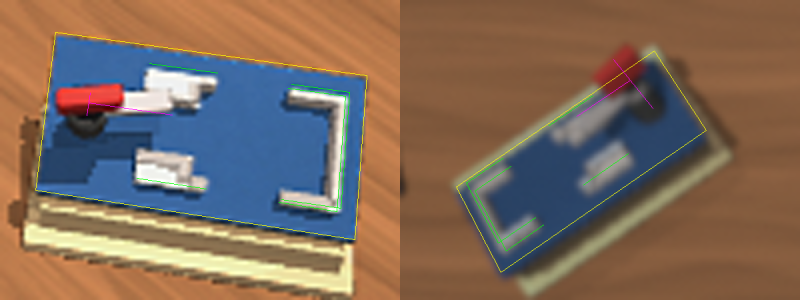

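Scene: the pale base (scene row 177, col 248; top row 231, col 283) is the only wooden one. The two at scene (160,278) and (136,221) are turquoise, so they are not meant, and the crop confirms it. The nest fit gives an origin of about (0.511, 0.236), with y heading about -52.6°. Moving to the knob first.

Call:
send_rows([
  [[0.72,-0.8,0.275,-0.44],[0.72,-0.8,0.275,-0.44],[0.72,-0.8,0.275,-0.44],[0.72,-0.8,0.275,-0.44],[0.72,-0.8,0.275,-0.44]],
], jaw=1)

```text
clock: 2.42
tool_pos: [0.3158, 0.4919, 0.2512]
orientation: [-179.9, 0.1, -52.6]
force: [0.0, 0.2, -0.0]
opening: 0.0873
gripper_force: 0.0
```

Call:
send_rows([
  [[0.72,-0.8,0,0],[0.72,-0.8,0,0],[0.72,-0.8,0,0],[0.72,-0.8,0,0]],
])

```text
clock: 2.92
tool_pos: [0.4593, 0.3316, 0.2493]
orientation: [180.0, -0.0, -52.4]
force: [-0.0, -0.0, -0.2]
opening: 0.0877
gripper_force: 0.0
```

Call:
send_rows([
  [[0.72,-0.8,0,0],[0.72,-0.8,0,0],[0.72,-0.8,0,0],[0.72,-0.8,0,0],[0.72,-0.8,0,0],[0.72,-0.8,0,0]],
])

```text
clock: 3.68
tool_pos: [0.6018, 0.1739, 0.2491]
orientation: [180.0, 0.0, -52.4]
force: [-0.2, 0.5, -0.2]
opening: 0.0878
gripper_force: 0.0
```

Call:
send_rows([
  [[0,0,-0.35,0],[0,0,-0.35,0],[0,0,-0.35,0],[0,0,-0.35,0]],
])

```text
clock: 4.18
tool_pos: [0.6033, 0.1742, 0.182]
orientation: [-179.8, -0.1, -52.4]
force: [-0.5, -0.3, 0.5]
opening: 0.0877
gripper_force: 0.0
```

Run:
```python
from h import *
o=ctrl.get_obs(); T=o['tool_pos']; print(o['clock'],T,o['orientation'])
out=[]
for n,off in(("scene",(290,215)),("top",(85,140))):
    im=ctrl.snapshot(n)[:,:,::-1].copy(); cv2.imwrite(f"pics/{n}1.png",im)
    c=cv2.resize(im[off[1]:off[1]+90,off[0]:off[0]+120],(480,360),interpolation=cv2.INTER_CUBIC)
    a=np.radians(o['orientation'][2]-90); u=np.array([np.cos(a),np.sin(a),0])
    for P in(T,T+.044*u,T-.044*u,T+[0,0,-.04]):
        q=(proj(n,P)[0]+.5-off)*4; cv2.circle(c,tuple(q.astype(int)),3,(0,255,255),-1)
    out.append(c)
cv2.imwrite("pics/k1.png",cv2.resize(np.hstack(out),(800,300)))
```

```text
4.175 [0.60327355 0.1741531  0.18203294] [-1.79816387e+02 -5.38141069e-02 -5.23548443e+01]
```

View pics/k1.png

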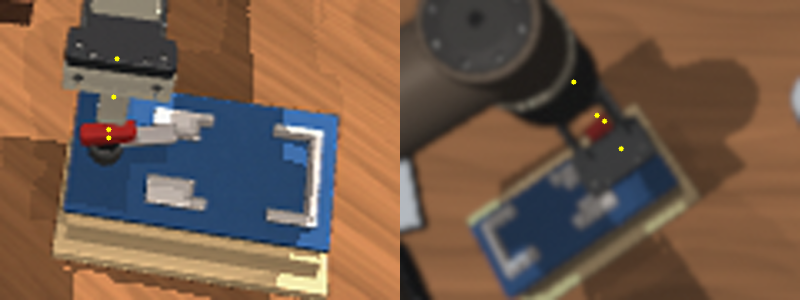

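Run:
```python
from h import *
o=ctrl.get_obs(); T=o['tool_pos']; a=np.radians(o['orientation'][2]-90); u=np.array([np.cos(a),np.sin(a),0]);v=np.array([-u[1],u[0],0])
out=[]
for n,off in(("scene",(300,205)),("top",(115,150))):
    im=cv2.imread(f"pics/{n}1.png"); print(n,[ (proj(n,P)[0]).round(1).tolist() for P in(T,T+.044*u,T-.044*u)])
    c=cv2.resize(im[off[1]:off[1]+60,off[0]:off[0]+40 if n=="scene" else off[0]+40],(400,600),interpolation=cv2.INTER_CUBIC)
    for P,col in((T,(0,255,255)),(T+.044*u,(0,255,0)),(T-.044*u,(255,0,255))):
        q=(proj(n,P)[0]+.5-off)*10; cv2.drawMarker(c,tuple(q.astype(int)),col,0,14,2)
    out.append(c)
cv2.imwrite("pics/k2.png",np.hstack(out))
```

```text
scene [[323.5, 243.6], [324.7, 232.1], [322.2, 255.9]]
top [[143.8, 174.2], [150.9, 184.2], [136.7, 164.2]]
```

View pics/k2.png

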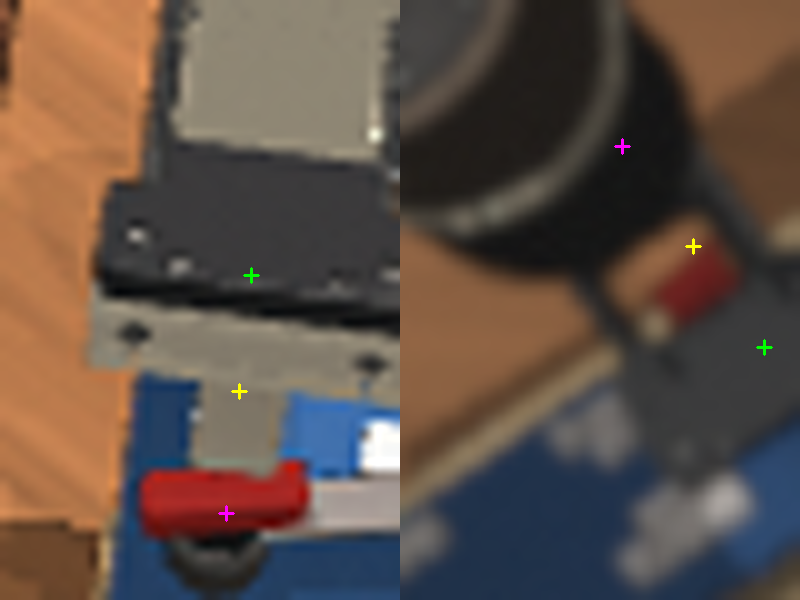

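Run:
```python
from h import *
o=ctrl.get_obs(); T=o['tool_pos']; a=np.radians(o['orientation'][2]-90); u=np.array([np.cos(a),np.sin(a),0]);v=np.array([-u[1],u[0],0]);k=np.array([0,0,1.])
f=lambda n,P:proj(n,P)[0].round(1).tolist()
print("v",v)
for n in("scene","top"):
  print(n,"finger tip outer",[f(n,T-.065*u+s*.0095*v) for s in(-1,1)],"inner",[f(n,T-.044*u+s*.0095*v) for s in(-1,1)],"body low near",[f(n,T-.0965*u+.066*k+s*.039*v) for s in(-1,1)],"body low far",[f(n,T+.0965*u+.066*k+s*.039*v) for s in(-1,1)])
# where does red sit
for i in("0","1"):
  im=cv2.imread(f"pics/scene{i}.png").astype(int); m=(im[...,2]>130)&(im[...,1]<60)&(im[...,0]<60); m[:235]=0;m[265:]=0;m[:,:305]=0;m[:,350:]=0
  r,c=np.where(m); print(i,r.min(),r.max(),c.min(),c.max(),len(r))
P=nestR(np.radians(-52.6)); O=np.array([.511,.2355,.078])
for n in("scene","top"): print(n,[f(n,O+P@np.array(q)) for q in((0,.082,.083),(0,.128,.083),(0,.082,.053),(0,.128,.053),(0,.105,.07))])
im=cv2.imread("pics/top0.png").astype(int); m=(im[...,2]>90)&(im[...,1]<60)&(im[...,0]<60); m[:160]=0;m[200:]=0;m[:,:130]=0;m[:,165:]=0
r,c=np.where(m);print("top red",r.min(),r.max(),c.min(),c.max(),r.mean(),c.mean())
```

```text
v [ 0.61036302 -0.79212182  0.        ]
scene finger tip outer [[325.2, 262.5], [317.9, 261.4]] inner [[325.8, 256.4], [318.6, 255.4]] body low near [[339.0, 256.5], [306.9, 252.0]] body low far [[342.5, 203.7], [314.2, 200.3]]
top finger tip outer [[131.1, 161.0], [135.6, 157.9]] inner [[134.5, 165.7], [139.0, 162.6]] body low near [[114.4, 154.9], [133.4, 141.7]] body low far [[146.7, 200.7], [165.8, 187.3]]
0 254 256 314 330 13
1 251 256 314 330 66
scene [[330.7, 254.2], [313.8, 251.8], [330.1, 256.3], [313.7, 254.0], [322.1, 254.0]]
top [[139.3, 178.0], [150.0, 170.6], [143.1, 182.4], [153.6, 175.1], [146.3, 176.3]]
top red 172 183 141 152 177.45333333333335 146.48
```

Call:
send_rows([
  [[0,0,-0.15,0],[0,0,-0.27,0],[0,0,-0.27,0]],
])

```text
clock: 4.65
tool_pos: [0.6014, 0.1728, 0.1248]
orientation: [179.9, 0.0, -52.4]
force: [-0.5, -0.1, 0.3]
opening: 0.0878
gripper_force: 0.0
```

Call:
send_rows([
  [[0,0,0,0],[0,0,0,0],[0,0,0,0],[0,0,0,0]],
], jaw=0.34)

```text
clock: 5.15
tool_pos: [0.6023, 0.1733, 0.126]
orientation: [-180.0, -0.0, -52.4]
force: [0.2, -1.1, 0.3]
opening: 0.0535
gripper_force: 0.0
```

Call:
send_rows([
  [[0,0,0,0],[0,0,0,0],[0,0,0,0],[0,0,0,0]],
])

```text
clock: 5.65
tool_pos: [0.6021, 0.1732, 0.1255]
orientation: [180.0, -0.0, -52.4]
force: [0.0, -0.3, 0.8]
opening: 0.0301
gripper_force: 0.0
```

Run:
```python
from h import *
print(ctrl.get_obs()['opening'],ctrl.get_obs()['force'])
out=[]
for n,off in(("scene",(290,205)),("top",(110,145))):
    im=ctrl.snapshot(n)[:,:,::-1].copy(); cv2.imwrite(f"pics/{n}2.png",im)
    out.append(cv2.resize(im[off[1]:off[1]+75,off[0]:off[0]+50],(400,600),interpolation=cv2.INTER_CUBIC))
cv2.imwrite("pics/k3.png",np.hstack(out))
```

```text
0.030118475198587753 [ 0.04963945 -0.27338651  0.75234851]
```

View pics/k3.png

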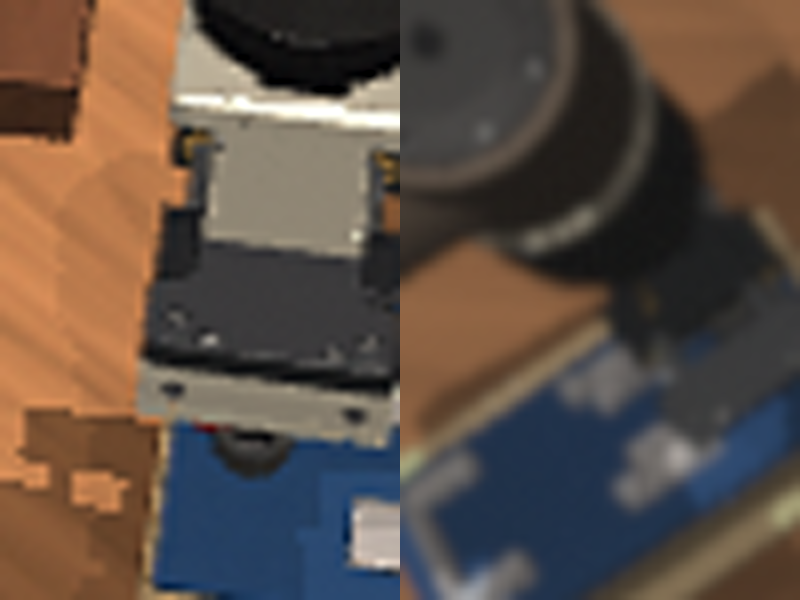

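Call:
send_rows([
  [[0,0,0,0],[0,0,0,0],[0,0,0,0],[0,0,0,0]],
], jaw=0.1)

```text
clock: 6.25
tool_pos: [0.6022, 0.1732, 0.1256]
orientation: [-180.0, 0.0, -52.4]
force: [0.1, 0.7, 0.1]
opening: 0.0093
gripper_force: 0.0
```

Call:
send_rows([
  [[0,0,-0.01,0],[0,0,-0.02,0],[0,0,-0.03,0]],
])

```text
clock: 6.62
tool_pos: [0.6021, 0.1731, 0.1193]
orientation: [180.0, 0.0, -52.4]
force: [0.6, 0.3, 0.4]
opening: 0.0088
gripper_force: 0.0
```

Run:
```python
from h import *
a={i:cv2.imread(f"pics/top{i}.png") for i in "12"}
o=ctrl.get_obs();print(o['tool_pos'],o['force'],o['moment'])
for n in("scene","top"):
    im=ctrl.snapshot(n)[:,:,::-1].copy(); cv2.imwrite(f"pics/{n}3.png",im)
# gripper outlines vs empty-scene difference
z=cv2.imread("pics/scene0.png").astype(int); d=cv2.imread("pics/scene3.png").astype(int)
m=(abs(d-z).max(2)>40); 
for c in range(300,346,4):
    r=np.where(m[200:275,c])[0]; print(c,[int(200+r.min()),int(200+r.max())] if len(r) else None, [tuple(d[k,c]) for k in (254,258,262)])
```

```text
[0.60207404 0.17313081 0.11931944] [0.62958714 0.32874459 0.42997202] [ 0.05355736 -0.02531711  0.04527828]
300 [257, 274] [(np.int64(75), np.int64(121), np.int64(185)), (np.int64(51), np.int64(83), np.int64(124)), (np.int64(50), np.int64(80), np.int64(121))]
304 [257, 274] [(np.int64(71), np.int64(115), np.int64(176)), (np.int64(43), np.int64(71), np.int64(107)), (np.int64(44), np.int64(70), np.int64(107))]
308 [242, 259] [(np.int64(110), np.int64(125), np.int64(133)), (np.int64(75), np.int64(96), np.int64(120)), (np.int64(43), np.int64(71), np.int64(108))]
312 [200, 266] [(np.int64(100), np.int64(115), np.int64(121)), (np.int64(115), np.int64(136), np.int64(147)), (np.int64(98), np.int64(62), np.int64(32))]
316 [200, 259] [(np.int64(112), np.int64(129), np.int64(138)), (np.int64(115), np.int64(136), np.int64(144)), (np.int64(101), np.int64(64), np.int64(36))]
320 [200, 259] [(np.int64(116), np.int64(133), np.int64(142)), (np.int64(115), np.int64(133), np.int64(142)), (np.int64(37), np.int64(39), np.int64(40))]
324 [200, 274] [(np.int64(73), np.int64(82), np.int64(86)), (np.int64(107), np.int64(123), np.int64(132)), (np.int64(31), np.int64(35), np.int64(37))]
328 [200, 274] [(np.int64(19), np.int64(18), np.int64(18)), (np.int64(108), np.int64(124), np.int64(132)), (np.int64(96), np.int64(59), np.int64(32))]
332 [200, 274] [(np.int64(22), np.int64(23), np.int64(22)), (np.int64(80), np.int64(90), np.int64(95)), (np.int64(93), np.int64(58), np.int64(31))]
336 [200, 274] [(np.int64(24), np.int64(24), np.int64(24)), (np.int64(105), np.int64(120), np.int64(128)), (np.int64(105), np.int64(96), np.int64(87))]
340 [200, 274] [(np.int64(148), np.int64(151), np.int64(163)), (np.int64(86), np.int64(69), np.int64(56)), (np.int64(109), np.int64(71), np.int64(39))]
344 [200, 270] [(np.int64(145), np.int64(154), np.int64(164)), (np.int64(109), np.int64(70), np.int64(38)), (np.int64(111), np.int64(73), np.int64(42))]
```

Call:
send_rows([
  [[0,0,-0.01,0],[0,0,-0.02,0],[0,0,-0.03,0],[0,0,-0.04,0]],
])

```text
clock: 7.22
tool_pos: [0.604, 0.1738, 0.1168]
orientation: [-179.7, -0.1, -52.3]
force: [-13.3, -0.6, 38.1]
opening: 0.0085
gripper_force: 16.2
```

Closed fingers met the knob's top at a reported z of 0.117, where 0.152 was expected. Both pictures show the same thing: the tool sits about 35 mm above its reported height. I'll apply that offset from here on.

Call:
send_rows([
  [[0,0,0.12,0],[0,0,0.12,0],[0,0,0.12,0],[0,0,0.12,0],[0,0,0.12,0],[0,0,0.12,0]],
], jaw=0.6)

```text
clock: 7.98
tool_pos: [0.602, 0.1731, 0.1351]
orientation: [180.0, 0.0, -52.4]
force: [0.1, -1.3, 0.1]
opening: 0.052
gripper_force: 0.0
```

Call:
send_rows([
  [[0,0,-0.07,0],[0,0,-0.14,0],[0,0,-0.2,0],[0,0,-0.2,0]],
])

```text
clock: 8.48
tool_pos: [0.6013, 0.1727, 0.0938]
orientation: [179.8, 0.0, -52.4]
force: [-0.2, -0.2, -0.1]
opening: 0.0529
gripper_force: 0.0
```

Free descent around the wing. Closing partly.

Call:
send_rows([
  [[0,0,0,0],[0,0,0,0],[0,0,0,0],[0,0,0,0]],
], jaw=0.25)

```text
clock: 8.98
tool_pos: [0.5994, 0.1709, 0.0954]
orientation: [179.7, 0.0, -52.4]
force: [-7.5, -5.8, 5.2]
opening: 0.0298
gripper_force: 27.8
```

Call:
send_rows([
  [[-0.005,-0.005,0,0.0],[-0.005,-0.005,0,0.1],[-0.005,-0.005,0,0.2],[-0.005,-0.005,0,0.3],[-0.005,-0.005,0,0.4],[-0.005,-0.005,0,0.5]],
], jaw=0.35)

```text
clock: 9.72
tool_pos: [0.6007, 0.1716, 0.0959]
orientation: [180.0, 0.0, -9.2]
force: [-0.7, -2.3, 0.2]
opening: 0.0305
gripper_force: 3.1
```

Call:
send_rows([
  [[0,0,0,0.1],[0,0,0,0.2],[0,0,0,0.3],[0,0,0,0.4],[0,0,0,0.5],[0,0,0,0.55]],
], jaw=0.27)

```text
clock: 10.48
tool_pos: [0.6026, 0.1737, 0.0969]
orientation: [180.0, -0.2, 38.1]
force: [1.0, 3.6, 1.9]
opening: 0.0238
gripper_force: 1.9
```

Call:
send_rows([
  [[0,0,0,0],[0,0,0,0],[0,0,0,0],[0,0,0,0]],
], jaw=0.12)

```text
clock: 10.98
tool_pos: [0.6018, 0.1728, 0.0965]
orientation: [180.0, -0.1, 37.7]
force: [-1.1, 5.0, 6.4]
opening: 0.0135
gripper_force: 29.8
```

Call:
send_rows([
  [[0,0,0,0],[0,0,0,0],[0,0,0.2,0],[0,0,0.5,0],[0,0,0.7,0],[0,0,0.7,0]],
], jaw=0.6)

```text
clock: 11.72
tool_pos: [0.6028, 0.1725, 0.2394]
orientation: [179.9, -0.3, 37.8]
force: [-0.5, 0.3, -1.0]
opening: 0.0523
gripper_force: 0.0
```

Call:
send_rows([
  [[-0.28,-0.84,0,-0.67],[-0.28,-0.84,0,-0.67],[-0.28,-0.84,0,-0.67],[-0.28,-0.84,0,-0.67],[-0.28,-0.84,0,-0.67],[-0.28,-0.84,0,-0.67]],
], jaw=1)

```text
clock: 12.48
tool_pos: [0.5443, 0.0035, 0.2344]
orientation: [179.9, 0.1, -20.1]
force: [-0.3, 0.7, 0.6]
opening: 0.0872
gripper_force: 0.0
```

Call:
send_rows([
  [[-0.28,-0.84,0,-0.667],[-0.28,-0.84,0,-0.667],[-0.28,-0.84,0,-0.667],[-0.28,-0.84,0,-0.667],[-0.28,-0.84,0,-0.667],[-0.28,-0.84,0,-0.667]],
])

```text
clock: 13.22
tool_pos: [0.4882, -0.1642, 0.2343]
orientation: [179.9, 0.0, -77.4]
force: [0.4, 0.3, 0.0]
opening: 0.0876
gripper_force: 0.0
```

Call:
send_rows([
  [[-0.28,-0.84,0,0],[-0.28,-0.84,0,0],[-0.28,-0.84,0,0],[-0.28,-0.84,0,0],[-0.28,-0.84,0,0]],
])

```text
clock: 13.85
tool_pos: [0.4324, -0.3318, 0.2345]
orientation: [179.9, 0.1, -77.2]
force: [-0.7, 0.9, 0.9]
opening: 0.0877
gripper_force: 0.0
```

Call:
send_rows([
  [[0.01,-0.01,-0.3,0],[0.01,-0.01,-0.6,0],[0.01,-0.01,-0.85,0],[0.01,-0.01,-0.95,0],[0.01,-0.01,-0.95,0]],
])

```text
clock: 14.48
tool_pos: [0.4342, -0.3323, 0.0439]
orientation: [179.8, 0.1, -77.0]
force: [0.6, 1.1, 0.2]
opening: 0.0877
gripper_force: 0.0
```

Run:
```python
from h import *
im=ctrl.snapshot("scene")[:,:,::-1].astype(int); m=(im[...,2]>130)&(im[...,1]<60)&(im[...,0]<60); m[:235]=0;m[270:]=0;m[:,:305]=0;m[:,350:]=0
r,c=np.where(m); print(r.min(),r.max(),c.min(),c.max(),len(r)); cv2.imwrite("pics/scene4.png",im)
cv2.imwrite("pics/top4.png",ctrl.snapshot("top")[:,:,::-1]); print(ctrl.get_obs()['tool_pos'])
f=lambda im,r,c:cv2.resize(im[r:r+60,c:c+80].astype(np.uint8),(400,300),interpolation=cv2.INTER_CUBIC)
cv2.imwrite("pics/v4.png",np.hstack([f(im,145,210),f(im,225,300)]))
```

```text
248 261 319 325 13
[ 0.43600726 -0.33337213  0.04629871][ WARN:0@1.839] global loadsave.cpp:1063 imwrite_ Unsupported depth image for selected encoder is fallbacked to CV_8U.
```

View pics/v4.png

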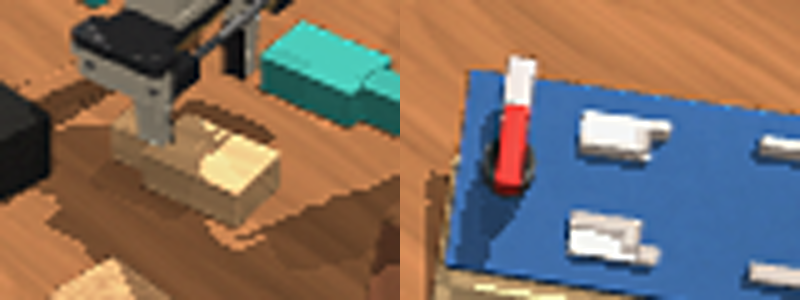

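Run:
```python
from h import *
T=np.array([.4355,-.333,.046]); a=np.radians(-77.2-90); u=np.array([np.cos(a),np.sin(a),0]); yy=np.array([-u[1],u[0],0])
for dz in(0,.035):
    print(dz,[proj("scene",T+[0,0,dz]-.055*u+s*.0095*yy)[0].round(1).tolist() for s in(-1,1)])
a=np.radians(-167); x=np.array([np.cos(a),np.sin(a),0]); y=np.array([-x[1],x[0],0]); O=np.array([.437,-.3435,0])
for q in((-30,25,36),(-30,-65,36),(-30,-65,0),(-16,65,36),(30,-65,36)): print(q,proj("scene",O+q[0]/1e3*x+q[1]/1e3*y+[0,0,q[2]/1e3])[0].round(1))
```

```text
0 [[242.7, 180.0], [238.7, 178.1]]
0.035 [[242.4, 172.5], [238.3, 170.7]]
(-30, 25, 36) [237.5 174.2]
(-30, -65, 36) [256.8 182.9]
(-30, -65, 0) [256.9 190.2]
(-16, 65, 36) [231.5 168.6]
(30, -65, 36) [266.  174.5]
```

Call:
send_rows([
  [[0,0,-0.1,0],[0,0,-0.2,0],[0,0,-0.26,0],[0,0,-0.3,0],[0,0,-0.3,0]],
])

```text
clock: 15.2
tool_pos: [0.4352, -0.3338, -0.0144]
orientation: [180.0, -0.0, -77.1]
force: [0.6, -0.6, -0.6]
opening: 0.088
gripper_force: 0.0
```

Call:
send_rows([
  [[0,0,0,0],[0,0,0,0],[0,0,0,0],[0,0,0,0],[0,0,0,0]],
], jaw=0.5)

```text
clock: 15.82
tool_pos: [0.435, -0.3339, -0.0142]
orientation: [180.0, 0.0, -77.1]
force: [-2.5, 0.4, 5.3]
opening: 0.0598
gripper_force: 30.0
```

Call:
send_rows([
  [[0,0,0.1,0],[0,0,0.35,0],[0,0,0.65,0],[0,0,0.95,0],[0,0,0.95,0]],
])

```text
clock: 16.45
tool_pos: [0.4382, -0.3351, 0.1807]
orientation: [-179.5, -0.3, -77.0]
force: [0.6, -0.6, -2.7]
opening: 0.0599
gripper_force: 30.0
```

Call:
send_rows([
  [[0.03,0.2,0,0.07],[0.06,0.45,0,0.14],[0.1,0.7,0,0.21],[0.128,0.97,0,0.286],[0.128,0.97,0,0.286]],
])

```text
clock: 17.08
tool_pos: [0.4606, -0.1367, 0.1744]
orientation: [180.0, 0.1, -52.2]
force: [0.1, 0.4, -2.2]
opening: 0.06
gripper_force: 30.0
```

Call:
send_rows([
  [[0.03,0.25,0,0],[0.06,0.5,0,0],[0.1,0.75,0,0],[0.128,0.97,0,0],[0.128,0.97,0,0]],
])

```text
clock: 17.7
tool_pos: [0.4863, 0.056, 0.1743]
orientation: [179.9, 0.0, -52.4]
force: [0.3, -0.2, -2.7]
opening: 0.0596
gripper_force: 30.0
```

Call:
send_rows([
  [[0.03,0.25,0,0],[0.06,0.5,0,0],[0.1,0.75,0,0],[0.12,0.9,0,0],[0.128,0.97,0,0],[0.128,0.97,0,0]],
])

```text
clock: 18.45
tool_pos: [0.5118, 0.2478, 0.1748]
orientation: [179.9, -0.0, -52.5]
force: [-0.3, -0.1, -2.5]
opening: 0.06
gripper_force: 30.0
```

Call:
send_rows([
  [[0,0.005,-0.15,0],[0,0.005,-0.3,0],[0,0.005,-0.4,0],[0,0.005,-0.4,0]],
])

```text
clock: 18.95
tool_pos: [0.5115, 0.2474, 0.0945]
orientation: [179.9, -0.0, -52.6]
force: [-0.4, 0.4, -2.3]
opening: 0.0599
gripper_force: 30.0
```

Call:
send_rows([
  [[0,0,-0.02,0],[0,0,-0.04,0],[0,0,-0.06,0],[0,0,-0.06,0]],
])

```text
clock: 19.45
tool_pos: [0.5117, 0.249, 0.0834]
orientation: [180.0, 0.0, -52.5]
force: [-0.1, 0.8, -2.2]
opening: 0.0596
gripper_force: 30.0
```

Call:
send_rows([
  [[0,0,-0.01,0],[0,0,-0.02,0],[0,0,-0.03,0]],
])

```text
clock: 19.82
tool_pos: [0.5119, 0.2492, 0.0774]
orientation: [180.0, 0.0, -52.5]
force: [-0.8, 0.5, -2.4]
opening: 0.0594
gripper_force: 30.0
```

Run:
```python
from h import *
im=ctrl.snapshot("scene")[:,:,::-1].copy(); o=ctrl.get_obs(); T=o['tool_pos']; print(T,o['force'])
M=nestR(np.radians(-52.5)); O=np.array([.511,.2355,.078]); off=(305,215); c=cv2.resize(im[off[1]:off[1]+75,off[0]:off[0]+95],(760,600),interpolation=cv2.INTER_CUBIC)
def seg(P,col):
    q=((proj("scene",P)+.5-off)*8).astype(int); cv2.polylines(c,[q],False,col,1)
n=lambda L:(np.array(L)/1e3)@M.T+O
for z,co in((15,(0,255,0)),): seg(n([(41.5,-36,z),(41.5,-76.5,z),(-41.5,-76.5,z),(-41.5,-36,z)]),co)
e=M[:,1]; h=np.array([e[1],-e[0],0]); B=T+[0,0,.035-.020]+.01*e
out=[(-30,-65),(30,-65),(30,25),(16,25),(16,65),(-16,65),(-16,25),(-30,25),(-30,-65)]
for z in(0,.036): seg(np.array([B+h*a/1e3+e*b/1e3+[0,0,z] for a,b in out]),(0,255,255))
cv2.imwrite("pics/v5.png",c); cv2.imwrite("pics/scene5.png",im)
```

```text
[0.51176057 0.2490945  0.07714274] [-0.38950458  0.76046677 -2.11704321]
```

View pics/v5.png

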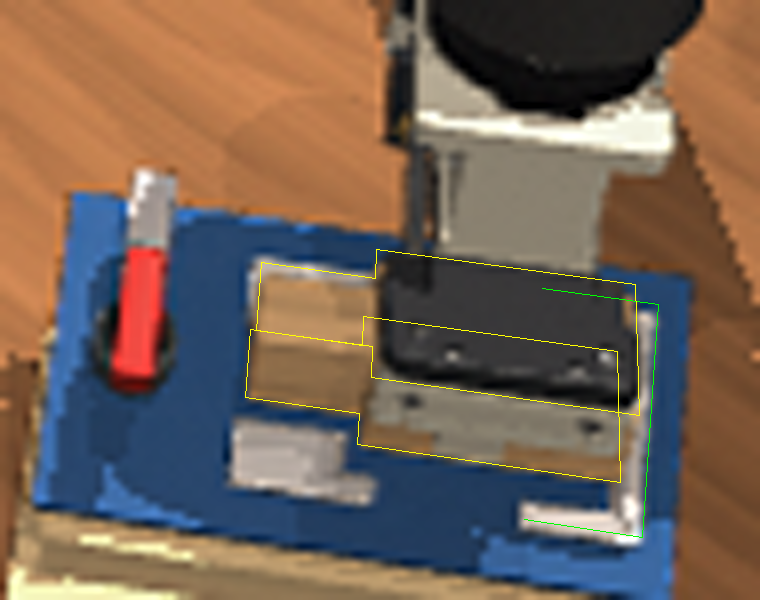

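Call:
send_rows([
  [[0,0,-0.01,0],[0,0,-0.02,0],[0,0,-0.02,0]],
])

```text
clock: 20.25
tool_pos: [0.5133, 0.2501, 0.0748]
orientation: [-179.8, -0.0, -52.5]
force: [1.2, 0.8, 3.2]
opening: 0.0596
gripper_force: 30.0
```

Call:
send_rows([
  [[0,0,-0.01,0],[0,0,-0.015,0],[0,0,-0.015,0]],
])

```text
clock: 20.62
tool_pos: [0.5146, 0.251, 0.0738]
orientation: [-179.6, -0.1, -52.4]
force: [0.7, 0.6, 16.7]
opening: 0.0597
gripper_force: 30.0
```

Call:
send_rows([
  [[0,0,0.005,0],[0,0,0.005,0]],
], jaw=0.7)

```text
clock: 20.88
tool_pos: [0.5143, 0.2509, 0.073]
orientation: [-179.7, -0.0, -52.5]
force: [5.8, 2.4, 1.9]
opening: 0.0613
gripper_force: 3.1
```

Call:
send_rows([
  [[0,0,0,0],[0,0,0,0]],
], jaw=0.73)

```text
clock: 21.12
tool_pos: [0.5136, 0.2503, 0.0723]
orientation: [-179.8, -0.0, -52.5]
force: [4.3, 2.2, 0.8]
opening: 0.0639
gripper_force: 2.5
```

Call:
send_rows([
  [[0,0,0,0],[0,0,0,0]],
], jaw=0.76)

```text
clock: 21.38
tool_pos: [0.5126, 0.2496, 0.0718]
orientation: [-179.9, -0.0, -52.5]
force: [4.6, 1.9, 1.5]
opening: 0.0665
gripper_force: 2.4
```

Call:
send_rows([
  [[0,0,0,0],[0,0,0,0]],
], jaw=0.79)

```text
clock: 21.62
tool_pos: [0.5117, 0.249, 0.0714]
orientation: [180.0, -0.0, -52.5]
force: [4.3, 1.7, -0.1]
opening: 0.0692
gripper_force: 1.7
```

Call:
send_rows([
  [[0,0,0,0],[0,0,0,0]],
], jaw=0.82)

```text
clock: 21.88
tool_pos: [0.511, 0.2485, 0.071]
orientation: [179.9, 0.0, -52.5]
force: [0.8, 0.6, -0.9]
opening: 0.0718
gripper_force: 0.4
```

Call:
send_rows([
  [[0,0,0,0],[0,0,0.02,0],[0,0,0.04,0],[0,0,0.2,0],[0,0,0.5,0],[0,0,0.7,0],[-0.5,-0.4,0.7,0],[-0.7,-0.5,0.7,0],[-0.7,-0.5,0.7,0]],
], jaw=0.95)

```text
clock: 23.0
tool_pos: [0.3701, 0.1475, 0.2117]
orientation: [-180.0, 0.0, -52.5]
force: [-0.5, 0.0, 0.1]
opening: 0.0832
gripper_force: 0.0
```

Run:
```python
from h import *
im=ctrl.snapshot("scene")[:,:,::-1].copy(); cv2.imwrite("pics/scene6.png",im); cv2.imwrite("pics/top6.png",ctrl.snapshot("top")[:,:,::-1])
M=nestR(np.radians(-52.5)); O=np.array([.511,.2355,.078]); off=(305,215); c=cv2.resize(im[off[1]:off[1]+75,off[0]:off[0]+95],(760,600),interpolation=cv2.INTER_CUBIC)
n=lambda L:(np.array(L)/1e3)@M.T+O
out=[(-30,-65),(30,-65),(30,25),(16,25),(16,65),(-16,65),(-16,25),(-30,25),(-30,-65)]
for z in(36,): cv2.polylines(c,[((proj("scene",n([(a,b,z) for a,b in out]))+.5-off)*8).astype(int)],False,(255,0,255),1)
cv2.imwrite("pics/v6.png",c)
```

```text
(no output)
```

View pics/v6.png

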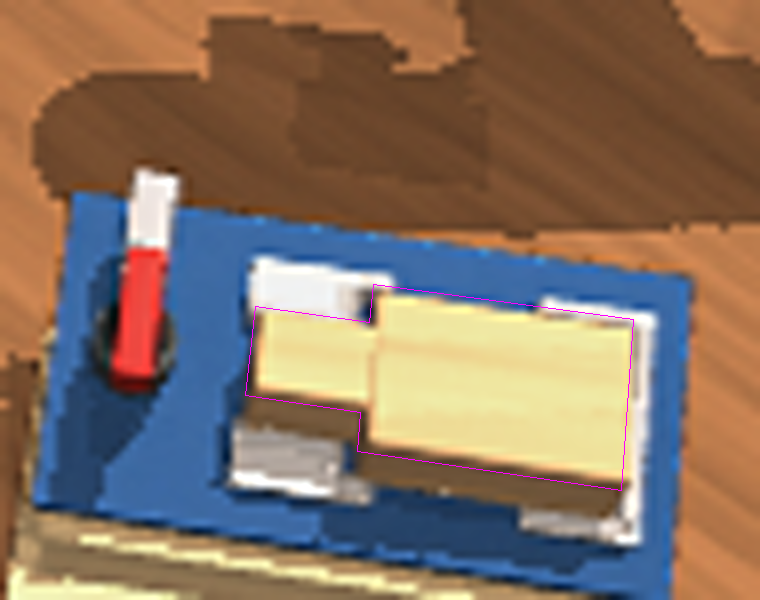

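Call:
send_rows([
  [[0.2,0.15,0,0.12],[0.5,0.4,0,0.24],[0.8,0.64,0,0.36],[0.8,0.64,0,0.48],[0.8,0.64,0,0.6],[0.8,0.64,0,0.72],[0.8,0.64,0,0.84],[0.8,0.64,0,0.96],[0.8,0.64,0,1],[0.8,0.64,0,1]],
], jaw=0)

```text
clock: 24.35
tool_pos: [0.5321, 0.2772, 0.2116]
orientation: [180.0, 0.0, 33.4]
force: [-0.3, 0.1, -0.0]
opening: 0.0007
gripper_force: 0.0
```

Call:
send_rows([
  [[0,0,-0.2,0.047],[0,0,-0.4,0.047],[0,0,-0.6,0.047],[0,0,-0.65,0.047],[0,0,-0.65,0.047]],
])

```text
clock: 24.98
tool_pos: [0.5328, 0.2777, 0.0825]
orientation: [180.0, -0.1, 37.4]
force: [0.5, -0.2, 0.9]
opening: 0.0005
gripper_force: 0.0
```

Call:
send_rows([
  [[0,0,-0.03,0],[0,0,-0.05,0],[0,0,-0.06,0],[0,0,-0.07,0]],
])

```text
clock: 25.48
tool_pos: [0.5424, 0.2835, 0.0775]
orientation: [179.8, -1.3, 37.7]
force: [10.5, 1.4, 39.1]
opening: 0.0005
gripper_force: 19.2
```

Call:
send_rows([
  [[0,0,-0.01,0],[0,0,-0.02,0]],
])

```text
clock: 25.72
tool_pos: [0.5455, 0.2855, 0.0764]
orientation: [179.8, -1.8, 37.8]
force: [14.6, 3.0, 47.9]
opening: 0.0009
gripper_force: 23.1
```

Call:
send_rows([
  [[0,0,0.2,0],[0,0,0.4,0],[-0.3,-0.2,0.6,0],[-0.7,-0.5,0.7,0],[-0.8,-0.6,0.7,0],[-0.8,-0.6,0.7,0]],
])

```text
clock: 26.48
tool_pos: [0.3701, 0.1555, 0.2049]
orientation: [-179.9, -0.2, 37.4]
force: [0.3, 0.2, 0.3]
opening: 0.0007
gripper_force: 0.0
```

```bash
cat > seat.py <<'E'
from fit import *
def mask(im):
    h=cv2.cvtColor(im,cv2.COLOR_BGR2HSV).astype(int); b=im.astype(int)
    m=(b[...,2]>200)&(b[...,1]>170)&(b[...,0]<205)&(b[...,2]-b[...,0]>45); o=np.zeros(m.shape,bool); o[245:280,330:390]=m[245:280,330:390]; return o
def go(im,p0=(0,0,0,0,0)):
    o=mask(im).astype(float); n=lambda L,p:None
    M=nestR(np.radians(-52.5)); O=np.array([.511,.2355,.078])
    top=[np.array([(a,b,36) for a in(-30,30) for b in(-65,25)])/1e3,np.array([(a,b,36) for a in(-16,16) for b in(25,65)])/1e3]
    # p: x mm, y mm, tilt about nest y (deg; + lifts downhill side, pivot at uphill bottom edge), yaw deg, roll
    def f(p):
        Rm=R.from_euler('y',np.radians(p[2])).as_matrix()@R.from_euler('z',np.radians(p[3])).as_matrix(); piv=np.array([.03,0,0])
        return ((sil("scene",[((P-piv)@Rm.T+piv+[p[0]/1e3,p[1]/1e3,0])@M.T+O for P in top])-o)**2).sum()
    s=np.array(p0[:4],float); r=minimize(f,s,method="Nelder-Mead",options=dict(initial_simplex=s+np.array([[0]*4,[3,0,0,0],[0,3,0,0],[0,0,6,0],[0,0,0,3]]),maxiter=150))
    return r.x.round(1),round(r.fun,1),o.sum(),[ (t,round(minimize(lambda q:f([q[0],q[1],t,q[2]]),[0,0,0],method="Nelder-Mead",options=dict(initial_simplex=[[0,0,0],[3,0,0],[0,3,0],[0,0,3]],maxiter=60)).fun,1)) for t in(-5,0,5,10,18)]
E
python3 - <<'E'
from seat import *
im=ctrl.snapshot("scene")[:,:,::-1].copy(); cv2.imwrite("pics/scene7.png",im); cv2.imwrite("pics/top7.png",ctrl.snapshot("top")[:,:,::-1])
a=cv2.imread("pics/scene6.png"); d=abs(a.astype(int)-im).max(2)[240:290,300:395]; print("moved px",(d>50).sum())
print(go(a)); print(go(im)); print(ctrl.get_obs()['tool_pos'])
E
```

```text
moved px 483
(array([-14.9,  -1.4,  20.5,  -0.8]), np.float64(18.9), np.float64(748.0), [(-5, np.float64(110.1)), (0, np.float64(100.6)), (5, np.float64(85.3)), (10, np.float64(63.2)), (18, np.float64(22.4))])
(array([-23. ,  -2.8,  22.7,  -2.5]), np.float64(18.2), np.float64(739.0), [(-5, np.float64(125.6)), (0, np.float64(116.7)), (5, np.float64(100.7)), (10, np.float64(80.6)), (18, np.float64(31.7))])
[0.37067546 0.15610637 0.20521344]
```

Call:
send_rows([
  [[0.3,0.2,0,0],[0.6,0.42,0,0],[0.9,0.63,0,0],[0.98,0.69,0,0],[0.98,0.69,0,0],[0.98,0.69,0,0]],
])

```text
clock: 27.32
tool_pos: [0.568, 0.2951, 0.2026]
orientation: [180.0, 0.1, 37.4]
force: [0.1, 0.0, -0.4]
opening: 0.0003
gripper_force: 0.0
```

Call:
send_rows([
  [[0,0,-0.25,0],[0,0,-0.5,0],[0,0,-0.75,0],[0,0,-0.85,0],[0,0,-0.85,0]],
])

```text
clock: 27.95
tool_pos: [0.5667, 0.2941, 0.0329]
orientation: [180.0, 0.1, 37.5]
force: [0.4, -0.3, 0.7]
opening: 0.0004
gripper_force: 0.0
```

Call:
send_rows([
  [[-0.03,-0.023,0,0],[-0.04,-0.03,0,0],[-0.05,-0.038,0,0],[-0.06,-0.046,0,0],[-0.07,-0.054,0,0],[-0.07,-0.054,0,0]],
])

```text
clock: 28.7
tool_pos: [0.5558, 0.2857, 0.0348]
orientation: [180.0, -0.3, 37.5]
force: [4.9, 1.8, 1.3]
opening: 0.0002
gripper_force: 2.6
```

Call:
send_rows([
  [[-0.01,-0.008,0,0],[-0.02,-0.015,0,0],[-0.02,-0.015,0,0]],
])

```text
clock: 29.08
tool_pos: [0.553, 0.2835, 0.0354]
orientation: [180.0, -0.4, 37.5]
force: [7.0, 3.6, 3.3]
opening: 0.0007
gripper_force: 3.9
```

Call:
send_rows([
  [[-0.01,-0.008,0,0],[-0.02,-0.015,0,0],[-0.03,-0.023,0,0],[-0.03,-0.023,0,0]],
])

```text
clock: 29.58
tool_pos: [0.5458, 0.278, 0.0345]
orientation: [180.0, -0.2, 37.5]
force: [5.5, 2.6, -0.7]
opening: 0.0007
gripper_force: 3.3
```

Run:
```python
from seat import *
im=ctrl.snapshot("scene")[:,:,::-1].copy(); cv2.imwrite("pics/scene8.png",im)
a=cv2.imread("pics/scene7.png"); m,k=mask(a),mask(im)
for r in range(246,280,3): print(r,[(c.min(),c.max(),len(c)) if len(c) else None for c in(np.where(m[r])[0],np.where(k[r])[0])])
print(ctrl.get_obs()['tool_pos'])
```

```text
246 [None, None]
249 [None, None]
252 [None, None]
255 [(np.int64(352), np.int64(363), 12), None]
258 [(np.int64(338), np.int64(380), 43), None]
261 [(np.int64(337), np.int64(383), 47), None]
264 [(np.int64(337), np.int64(383), 47), None]
267 [(np.int64(352), np.int64(383), 32), None]
270 [(np.int64(351), np.int64(383), 33), None]
273 [(np.int64(360), np.int64(383), 24), None]
276 [(np.int64(377), np.int64(383), 7), None]
279 [None, None]
[0.54581481 0.2779638  0.0344573 ]
```

Call:
send_rows([
  [[0.05,0.04,0,0],[0.12,0.09,0.1,0],[0.2,0.15,0.4,0],[0.2,0.15,0.7,0],[0,0,0.85,0],[-0.3,-0.2,0.85,0],[-0.6,-0.4,0.85,0],[-0.85,-0.6,0.85,0],[-0.85,-0.6,0.85,0]],
])

```text
clock: 30.75
tool_pos: [0.3713, 0.1546, 0.2036]
orientation: [-180.0, 0.0, 37.5]
force: [1.0, 0.4, 0.3]
opening: 0.0002
gripper_force: 0.0
```

Run:
```python
from seat import *
im=ctrl.snapshot("scene")[:,:,::-1].copy(); cv2.imwrite("pics/scene9.png",im); cv2.imwrite("pics/top9.png",ctrl.snapshot("top")[:,:,::-1])
print(go(im)); m=mask(im)
for r in range(246,282,2): c=np.where(m[r])[0]; print(r,(c.min(),c.max(),len(c)) if len(c) else None, end=' ')
```

```text
(array([-11.2,  -0.1,  11.5,  -0.1]), np.float64(24.7), np.float64(805.0), [(-5, np.float64(54.0)), (0, np.float64(45.8)), (5, np.float64(32.8)), (10, np.float64(24.5)), (18, np.float64(44.9))])
246 None 248 None 250 None 252 (np.int64(352), np.int64(355), 4) 254 (np.int64(352), np.int64(369), 18) 256 (np.int64(337), np.int64(382), 44) 258 (np.int64(337), np.int64(383), 47) 260 (np.int64(337), np.int64(383), 47) 262 (np.int64(337), np.int64(383), 47) 264 (np.int64(336), np.int64(382), 47) 266 (np.int64(346), np.int64(382), 37) 268 (np.int64(351), np.int64(382), 32) 270 (np.int64(351), np.int64(382), 32) 272 (np.int64(354), np.int64(382), 29) 274 (np.int64(367), np.int64(382), 16) 276 (np.int64(380), np.int64(382), 3) 278 None 280 None
```

Run:
```python
from seat import *
im=cv2.imread("pics/scene9.png").astype(int)
for c in(358,365,372): print(c,[(r,*im[r,c][::-1].tolist()) for r in range(249,283)])
M=nestR(np.radians(-52.5)); O=np.array([.511,.2355,.078])
def rows(x,t,c):
    Rm=R.from_euler('y',np.radians(t)).as_matrix(); piv=np.array([.03,0,0]); out=[]
    for a,z in((30,36),(-30,36),(-30,0)):
        P=np.array([(a,-65,z),(a,25,z)])/1e3; q=proj("scene",((P-piv)@Rm.T+piv+[x/1e3,0,0])@M.T+O); out.append(round(float(np.interp(c,q[::-1,0] if q[0,0]>q[1,0] else q[:,0],q[::-1,1] if q[0,0]>q[1,0] else q[:,1])),1))
    return out
for x,t in((0,0),(1.5,0),(-1.5,0),(1,5),(0,8),(-3,8),(-5,5),(-5,12),(-11,11.5)): print(x,t,[rows(x,t,c) for c in(358,365,372)])
```

```text
358 [(249, 63, 108, 167), (250, 64, 109, 167), (251, 55, 104, 166), (252, 46, 77, 124), (253, 254, 238, 159), (254, 242, 229, 156), (255, 239, 227, 157), (256, 239, 227, 157), (257, 240, 229, 159), (258, 239, 221, 150), (259, 239, 207, 142), (260, 239, 205, 140), (261, 239, 220, 149), (262, 239, 224, 155), (263, 239, 225, 154), (264, 239, 224, 153), (265, 239, 227, 157), (266, 239, 229, 159), (267, 239, 228, 159), (268, 239, 217, 146), (269, 239, 213, 144), (270, 239, 213, 145), (271, 239, 210, 142), (272, 246, 223, 152), (273, 183, 139, 94), (274, 90, 69, 45), (275, 98, 74, 48), (276, 30, 57, 92), (277, 31, 57, 89), (278, 34, 58, 90), (279, 37, 66, 102), (280, 38, 66, 103), (281, 37, 64, 99), (282, 62, 107, 166)]
365 [(249, 61, 107, 164), (250, 60, 107, 164), (251, 61, 108, 164), (252, 56, 105, 168), (253, 49, 79, 128), (254, 254, 237, 158), (255, 242, 230, 158), (256, 240, 228, 159), (257, 240, 229, 159), (258, 240, 229, 160), (259, 239, 222, 153), (260, 238, 209, 143), (261, 239, 208, 142), (262, 239, 221, 150), (263, 239, 226, 157), (264, 239, 226, 157), (265, 239, 224, 155), (26
[... 1065 characters left out ...]
, (282, 32, 63, 99)]
0 0 [[251.0, 272.3, 274.5], [251.9, 273.3, 275.5], [252.9, 274.3, 276.5]]
1.5 0 [[250.4, 271.7, 274.0], [251.4, 272.7, 275.0], [252.4, 273.8, 276.0]]
-1.5 0 [[251.5, 272.8, 275.0], [252.4, 273.8, 276.0], [253.4, 274.9, 277.1]]
1 5 [[249.5, 270.4, 273.7], [250.5, 271.4, 274.8], [251.4, 272.4, 275.8]]
0 8 [[249.2, 269.7, 273.8], [250.2, 270.7, 274.8], [251.1, 271.8, 275.8]]
-3 8 [[250.3, 270.8, 274.8], [251.2, 271.8, 275.9], [252.2, 272.8, 276.9]]
-5 5 [[251.6, 272.5, 275.9], [252.6, 273.6, 276.9], [253.5, 274.6, 277.9]]
-5 12 [[250.1, 270.2, 275.0], [251.1, 271.2, 276.1], [252.1, 272.2, 277.1]]
-11 11.5 [[252.3, 272.5, 277.3], [253.3, 273.5, 278.3], [254.3, 274.5, 279.3]]
```

Run:
```python
from seat import *
for k in(6,7,9):
    im=cv2.imread(f"pics/scene{k}.png").astype(int); out=[]
    for c in(355,358,361,365):
        R_=im[:,c,2]-im[:,c,0]  # red minus blue: >0 wood
        col=im[:,c,2]; w=np.where(R_[246:290]>20)[0]+246; b=np.where(col[246:290]>170)[0]+246
        out.append((int(w.min()),int(b.max()),int(w.max())))
    print(k,out)
    # wall reference: white pixels near lower tongue wall / U, for nest offset
im=cv2.imread("pics/scene0.png").astype(int)
for c in(340,376,380,384): print(c,[(r,*im[r,c][::-1].tolist()) for r in list(range(250,258))+list(range(276,292))])
M=nestR(np.radians(-52.5)); O=np.array([.511,.2355,.078])
for q in((41.5,-50,15),(35,-50,15),(-35,-50,15),(-41.5,-50,15),(-41.5,-50,0),(59,-50,0),(-59,-50,0)):
    print(q,[round(float(np.interp(c,*[v[::-1] for v in proj("scene",(np.array([(q[0],y,q[2]) for y in(-90,60)])/1e3)@M.T+O).T])),1) for c in(376,380,384)])
```

```text
6 [(252, 288, 289), (252, 289, 289), (253, 289, 289), (253, 289, 289)]
7 [(254, 288, 289), (255, 288, 289), (255, 289, 289), (256, 289, 289)]
9 [(252, 288, 289), (253, 289, 289), (253, 289, 289), (254, 289, 289)]
340 [(250, 240, 241, 241), (251, 240, 242, 242), (252, 233, 230, 225), (253, 239, 230, 224), (254, 237, 228, 224), (255, 238, 229, 223), (256, 239, 230, 224), (257, 180, 166, 156), (276, 105, 107, 109), (277, 30, 59, 97), (278, 60, 107, 166), (279, 60, 105, 162), (280, 59, 103, 159), (281, 61, 105, 162), (282, 52, 96, 154), (283, 48, 50, 51), (284, 163, 132, 91), (285, 177, 144, 102), (286, 231, 217, 152), (287, 128, 106, 75), (288, 134, 111, 78), (289, 141, 115, 82), (290, 137, 110, 78), (291, 167, 150, 106)]
376 [(250, 59, 105, 164), (251, 54, 103, 161), (252, 102, 136, 178), (253, 255, 249, 237), (254, 184, 175, 165), (255, 118, 107, 101), (256, 81, 81, 82), (257, 31, 60, 96), (276, 55, 99, 153), (277, 48, 94, 152), (278, 173, 172, 175), (279, 218, 203, 191), (280, 218, 205, 194), (281, 186, 173, 162), (282, 40, 57, 80), (283, 34, 62, 98), (284, 41, 70, 108), (285, 59, 10
[... 709 characters left out ...]
3, 57, 103, 162), (254, 255, 250, 238), (255, 220, 215, 203), (256, 150, 139, 131), (257, 186, 173, 163), (276, 246, 234, 222), (277, 250, 241, 233), (278, 251, 242, 233), (279, 215, 209, 209), (280, 200, 201, 204), (281, 210, 220, 225), (282, 233, 239, 239), (283, 61, 88, 124), (284, 56, 99, 154), (285, 59, 101, 157), (286, 58, 99, 156), (287, 58, 99, 154), (288, 57, 101, 158), (289, 44, 83, 134), (290, 90, 80, 63), (291, 155, 125, 86)]
(41.5, -50, 15) [251.1, 251.6, 252.2]
(35, -50, 15) [253.3, 253.9, 254.4]
(-35, -50, 15) [278.0, 278.6, 279.2]
(-41.5, -50, 15) [280.3, 280.9, 281.5]
(-41.5, -50, 0) [281.2, 281.8, 282.4]
(59, -50, 0) [246.3, 246.8, 247.4]
(-59, -50, 0) [287.5, 288.1, 288.7]
```

Call:
send_rows([
  [[0.3,0.2,0,0],[0.6,0.45,0,0],[0.8,0.6,0,0],[0.8,0.6,-0.25,0],[0.8,0.6,-0.5,0],[0.8,0.6,-0.63,0],[0.8,0.6,-0.63,0]],
])

```text
clock: 31.72
tool_pos: [0.5331, 0.2758, 0.0743]
orientation: [180.0, 0.4, 37.5]
force: [-0.5, -0.5, 1.2]
opening: 0.0003
gripper_force: 0.0
```

Call:
send_rows([
  [[0,0,-0.01,0],[0,0,-0.02,0],[0,0,-0.02,0]],
])

```text
clock: 32.1
tool_pos: [0.5343, 0.2772, 0.0746]
orientation: [-180.0, -0.1, 37.5]
force: [-0.2, -0.4, 0.5]
opening: 0.0001
gripper_force: 0.0
```

Call:
send_rows([
  [[0,0,-0.01,0],[0,0,-0.02,0],[0,0,-0.02,0]],
])

```text
clock: 32.48
tool_pos: [0.5338, 0.2767, 0.0694]
orientation: [-180.0, 0.0, 37.5]
force: [0.2, -0.6, -0.1]
opening: 0.0005
gripper_force: 0.0
```

Call:
send_rows([
  [[0,0,-0.01,0],[0,0,-0.02,0],[0,0,-0.02,0]],
])

```text
clock: 32.85
tool_pos: [0.5351, 0.2776, 0.0671]
orientation: [180.0, -0.2, 37.5]
force: [-0.6, -1.0, 8.5]
opening: 0.0002
gripper_force: 3.6
```

Call:
send_rows([
  [[0,0,-0.01,0],[0,0,-0.015,0],[0,0,-0.015,0]],
])

```text
clock: 33.22
tool_pos: [0.5372, 0.2791, 0.0661]
orientation: [179.9, -0.4, 37.6]
force: [0.4, 1.1, 15.5]
opening: 0.0001
gripper_force: 7.0
```

Call:
send_rows([
  [[0,0,0.08,0],[0,0,0.16,0],[-0.1,-0.08,0.16,0],[-0.1,-0.08,0.14,0],[-0.1,-0.08,0.12,0],[-0.1,-0.08,0.12,0]],
])

```text
clock: 33.98
tool_pos: [0.514, 0.2608, 0.0861]
orientation: [180.0, 0.1, 37.5]
force: [0.4, 0.6, 0.3]
opening: 0.0007
gripper_force: 0.0
```

Call:
send_rows([
  [[0,0,-0.01,0],[0,0,-0.02,0],[0,0,-0.02,0]],
])

```text
clock: 34.35
tool_pos: [0.5142, 0.2609, 0.0827]
orientation: [180.0, -0.0, 37.5]
force: [-0.5, 0.3, 1.5]
opening: 0.0004
gripper_force: 0.6
```

Call:
send_rows([
  [[0,0,-0.01,0],[0,0,-0.01,0],[0,0,-0.01,0]],
])

```text
clock: 34.72
tool_pos: [0.5148, 0.2613, 0.0818]
orientation: [180.0, -0.1, 37.5]
force: [-1.3, -0.5, 7.2]
opening: 0.0002
gripper_force: 3.1
```

Call:
send_rows([
  [[0,0,0.06,0],[0.09,-0.115,0.06,0],[0.18,-0.234,0.06,0],[0.18,-0.234,0.04,0],[0.18,-0.234,0.02,0],[0.18,-0.234,0.01,0],[0.18,-0.234,0.01,0]],
])

```text
clock: 35.6
tool_pos: [0.5497, 0.2145, 0.0827]
orientation: [180.0, -0.0, 37.5]
force: [0.1, 0.2, 0.8]
opening: 0.0006
gripper_force: 0.2
```

Call:
send_rows([
  [[0,0,-0.01,0],[0,0,-0.015,0],[0,0,-0.015,0]],
])

```text
clock: 35.98
tool_pos: [0.5508, 0.2148, 0.0812]
orientation: [180.0, -0.1, 37.5]
force: [-2.1, -0.2, 10.1]
opening: 0.0004
gripper_force: 3.9
```

Call:
send_rows([
  [[0,0,-0.01,0],[0,0,-0.015,0],[0,0,-0.015,0]],
])

```text
clock: 36.35
tool_pos: [0.5522, 0.2155, 0.0799]
orientation: [179.9, -0.3, 37.6]
force: [-2.1, -0.7, 18.9]
opening: 0.0005
gripper_force: 7.6
```

Call:
send_rows([
  [[0,0,0.2,0],[0,0,0.4,0],[0.12,-0.1,0.42,0],[0.26,-0.215,0.42,0],[0.26,-0.215,0.42,0],[0.26,-0.215,0.42,0]],
], jaw=0.5)

```text
clock: 37.1
tool_pos: [0.6015, 0.171, 0.1601]
orientation: [-180.0, 0.0, 37.5]
force: [-0.3, -1.0, 0.4]
opening: 0.0437
gripper_force: 0.0
```

Call:
send_rows([
  [[0,0.008,-0.15,0],[0,0.008,-0.27,0],[0,0.008,-0.27,0]],
])

```text
clock: 37.48
tool_pos: [0.6001, 0.1726, 0.1048]
orientation: [-180.0, 0.2, 37.5]
force: [0.1, 0.4, 0.1]
opening: 0.0438
gripper_force: 0.0
```

Call:
send_rows([
  [[0,0,0,0],[0,0,0,-0.1],[0,0,0,-0.2],[0,0,0,-0.3],[0,0,0,-0.4],[0,0,0,-0.5]],
], jaw=0.26)

```text
clock: 38.22
tool_pos: [0.6021, 0.1735, 0.108]
orientation: [-179.9, -0.1, -5.7]
force: [-0.5, 1.9, -1.3]
opening: 0.0228
gripper_force: 4.9
```

Call:
send_rows([
  [[0,0,0,-0.1],[0,0,0,-0.2],[0,0,0,-0.3],[0,0,0,-0.4],[0,0,0,-0.5],[0,0,0,-0.55]],
], jaw=0.3)

```text
clock: 38.98
tool_pos: [0.6029, 0.1743, 0.1086]
orientation: [-179.8, 0.0, -52.9]
force: [-1.1, 3.5, 0.5]
opening: 0.0267
gripper_force: 2.5
```

Call:
send_rows([
  [[0,0,0,-0.1],[0,0,0,-0.17],[0,0,0,-0.17],[0,0,0,-0.08],[0,0,0,0],[0,0,0,0]],
])

```text
clock: 39.72
tool_pos: [0.6021, 0.1725, 0.1072]
orientation: [-180.0, -0.0, -52.7]
force: [0.2, 0.6, 0.6]
opening: 0.0262
gripper_force: 0.3
```

Call:
send_rows([
  [[0,0,0,0],[0,0,0,0],[0,0,0,0]],
], jaw=0.18)

```text
clock: 40.1
tool_pos: [0.604, 0.1737, 0.1074]
orientation: [-179.8, -0.1, -52.8]
force: [5.5, 2.0, -0.6]
opening: 0.018
gripper_force: 27.8
```

Call:
send_rows([
  [[0,0,0,0],[0,0,0,0],[0,0,0,0],[0,0,0,0]],
], jaw=0.6)

```text
clock: 40.6
tool_pos: [0.6016, 0.1723, 0.1064]
orientation: [180.0, 0.0, -52.8]
force: [0.5, 0.7, -0.8]
opening: 0.0506
gripper_force: 0.0
```

Call:
send_rows([
  [[0,0,0.25,0],[0,0,0.5,0],[-0.3,-0.2,0.8,0],[-0.8,-0.5,0.8,0],[-0.95,-0.6,0.8,0],[-0.95,-0.6,0.8,0]],
])

```text
clock: 41.35
tool_pos: [0.41, 0.0513, 0.2668]
orientation: [-180.0, -0.0, -52.8]
force: [0.1, 0.1, 1.1]
opening: 0.0527
gripper_force: 0.0
```

Run:
```python
from seat import *
im=ctrl.snapshot("scene")[:,:,::-1].copy(); cv2.imwrite("pics/scene10.png",im)
o=ctrl.get_obs(); print(o['clock'],o['tool_pos'],o['force'])
def red(im):
    i=im.astype(int); m=(i[...,2]>110)&(i[...,1]<70)&(i[...,0]<70); m[:235]=0;m[275:]=0;m[:,:300]=0;m[:,350:]=0; r,c=np.where(m); v=np.linalg.svd(np.c_[c-c.mean(),r-r.mean()],full_matrices=False)[2][0]; return r.min(),r.max(),c.min(),c.max(),len(r),v.round(3)
for k in(0,9,10): print(k,red(cv2.imread(f"pics/scene{k}.png")))
b=im.astype(int)
for c in(358,365,372):print(c,[(r,int(b[r,c,2])) for r in (251,252,253,254,255,272,273,274,275,276,277)])
# bystanders: compare pictures
a=cv2.imread("pics/scene0.png")
for t in("walnut","cork","can","glue","pot","mallet"):
    d=ctrl.trace(t,"scene"); print(t,[np.round(x['bbox']).tolist() for x in d[:2]])
```

```text
41.4 [0.40584274 0.04864249 0.26789735] [-7.11269533 -3.40970634 -3.94950707]
0 (np.int64(251), np.int64(256), np.int64(314), np.int64(330), 42, array([-0.997,  0.078]))
9 (np.int64(240), np.int64(261), np.int64(319), np.int64(338), 47, array([ 0.429, -0.903]))
10 (np.int64(240), np.int64(256), np.int64(314), np.int64(338), 32, array([-0.878,  0.479]))
358 [(251, 56), (252, 97), (253, 253), (254, 243), (255, 240), (272, 246), (273, 184), (274, 91), (275, 100), (276, 29), (277, 32)]
365 [(251, 61), (252, 57), (253, 48), (254, 255), (255, 244), (272, 240), (273, 246), (274, 198), (275, 84), (276, 100), (277, 28)]
372 [(251, 56), (252, 108), (253, 168), (254, 73), (255, 251), (272, 239), (273, 240), (274, 245), (275, 209), (276, 85), (277, 98)]
walnut [[282.0, 192.0, 302.0, 224.0], [308.0, 237.0, 392.0, 293.0]]
cork [[222.0, 198.0, 253.0, 226.0]]
can [[244.0, 217.0, 266.0, 255.0], [313.0, 249.0, 342.0, 258.0]]
glue [[174.0, 170.0, 198.0, 218.0], [309.0, 238.0, 390.0, 291.0]]
pot [[201.0, 218.0, 225.0, 270.0]]
mallet [[189.0, 149.0, 249.0, 184.0]]
```

Run:
```python
from seat import *
a,b=[cv2.imread(f"pics/scene{k}.png").astype(int) for k in(0,10)]
print("diff knob/bar region",(abs(a-b).max(2)[246:260,310:334]>60).sum(), "of", 14*24)
for i in(a,b):
    m=(i[...,2]-np.maximum(i[...,1],i[...,0])>70)[246:264,308:334]; r,c=np.where(m); print(len(r),c.min()+308,c.max()+308,r.min()+246,r.max()+246,np.polyfit(c,r,1).round(3))
print(ctrl.close_job())
```

```text
diff knob/bar region 53 of 336
103 309 330 246 257 [0.037 7.369]
109 308 330 249 257 [0.145 5.923]
the job is handed in; nothing more can be done
None
```

I handed the job in. By my checks the pale base is seated flat in the pocket, tongue towards the knob, with the bar back over the tongue; the hand-in gave no verdict. On the first release the base came to rest tilted on the lower pocket wall, so I pushed it in and confirmed it by pressing on it at three points. The scene picture shows the bar close to its starting angle, and the other things look unmoved.

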